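# Load the unlabelled jar into the hand labeller

### The job

Take the unlabelled jar from the wooden tray and lay it on the two cradle rollers of the labelling machine, base towards the end stop. Let it rest freely on both rollers, then push it gently along them until the stop's sprung pad is pressed fully in and the jar comes up solid, and keep it there for about a second. Then lower the press arm so that its roller rests on the jar, and let go, leaving the jar home on both rollers and the stop; it is glass, so never press it hard against the machine, and leave the labelled jars where they are.

Things in the scene. Friction and masses are not known exactly. Their poses are not given: they have to be found in the camera images.
- plain_jar: the only jar without a paper label: amber glass, steel lid, 85 mm long, 58 mm in diameter, lid too, filled, about 0.38 kg. It starts lying in one of the tray's two places, lid towards the robot, its axis 46 mm above the counter. Origin: centre of its base; its x axis runs along the jar from lid to base, so the lid's end is at x = -85 mm and its middle at -42
- labelled_jar: a jam jar with a paper label lying in the other place of the tray, 66 mm long, 59 mm in diameter; leave it there. Origin: centre of its base
- red_jar: a labelled jar with red jam, standing behind the work; leave it alone. Origin at the centre of its underside
- dark_jar: a labelled jar with dark jam, standing behind the work; leave it alone. Origin at the centre of its underside
- jar_tray: wooden tray fixed to the counter, 130 (x) x 210 (y) mm, 23 mm high, with two pairs of dowels along x at y = +50 and -50 mm, each pair holding one lying jar. Origin: centre of its underside
- labeller: labelling machine, fixed. Its x axis runs along the rollers from the open front, towards the robot, to the end stop; a jar resting on both rollers has its axis at y = 0, z = 72 mm. Base plate 16 mm high, x -67 to 105, y -168 to 124 mm. Label reel at y -90 to -154 mm, 94 mm high; press arm's hinge post at y 85 to 109 mm, 107 mm high. Origin: underside, below the middle of the rollers
- roller_left: free-spinning cradle roller along the machine's x, at its y = +26 mm: two rubber sleeves 28 mm thick reaching from x = -36 to +36 mm, 52 mm high. With the other roller it forms a V for the jar. Origin: its middle, on its axis, z = 38 mm
- roller_right: the same roller at the machine's y = -26 mm. A jar lying on both touches each 37 degrees either side of straight down. Origin: its middle, on its axis
- end_stop: stop bracket at the machine's x = 86 mm; origin on the cradled jar's axis, x as the machine's. A screw spindle set anew for each job carries a 26 mm rubber pad facing the jar: it stands 29 to 47 mm in front of the origin, not reported, and gives 5 mm (0.3 to 0.6 N) before it is solid, 24 to 42 mm in front. The rollers' friction (2 to 6 N) keeps a jar where it is left
- press_arm (a joint): press arm's hinge, rad: 0 when its roller rests on a jar seated in the cradle; starts swung up and outwards at about 1.8, its tip 290 mm above the counter (larger is more open, limit 1.95). Stiff, damped hinge: left alone the arm stays up, below about 0.9 it sinks slowly by its own weight; resting on a jar it presses with about 2 N
- press_hinge (a point): point on the press arm's hinge axis, 96 mm above the counter, at the machine's x = 0, y = +97 mm. The axis is parallel to the machine's x; opening lifts the arm from over the jar (pointing to the machine's -y) up and over towards +y
- press_grip (a point): middle of the press arm's black round grip, 18 mm thick, 56 mm long, lying along the arm, 162 mm from the hinge axis. At joint 0 it is at the machine's x = 0, y = -63, z = 119 mm. A pendant lamp hangs 0.8 m above the machine: pass in front of the raised arm rather than over it
Not all that is in view belongs to the job. Leave any turquoise look-alike of the plain_jar alone.

How it is judged:
On the way:
1. the jar rests on both rollers and is pushed solid against the end stop, with more than 3 N, the press arm still up (contact force between plain_jar and roller_left above 0.2 N and contact force between plain_jar and roller_right above 0.2 N and contact force between plain_jar and end_stop above 3 N and value of joint press_arm above 1 rad), for 0.3 s.
At the end, for the whole second after the job is handed in: the jar rests on both rollers (over 0.2 N each), within 0.05 rad of their direction, still keeping the stop's pad pressed in to within about 2.5 mm of solid (over 0.45 N); the press arm is down (within 0.06 rad of 0) with its roller on the jar; all released and at rest (value of joint press_arm between -0.06 and 0.06 rad and contact force between plain_jar and press_arm above 0.2 N and contact force between plain_jar and roller_left above 0.2 N and contact force between plain_jar and roller_right above 0.2 N and contact force between plain_jar and end_stop above 0.45 N and angle between the x axis of plain_jar and the x axis of labeller, either way round below 0.05 rad and linear speed of plain_jar below 0.01 m/s); the robot touches nothing.
It fails at once if the glass jar is pressed or knocked against the machine with more than 30 N in all (contact force between plain_jar and labeller above 30 N).
It fails at once if the labelled jar in the tray is moved by more than 20 mm (distance of labelled_jar from where it was at the start of the episode above 0.02 m).
It fails at once if the jar with red jam is moved by more than 20 mm (distance of red_jar from where it was at the start of the episode above 0.02 m).
It fails at once if the jar with dark jam is moved by more than 20 mm (distance of dark_jar from where it was at the start of the episode above 0.02 m).
It also fails if it takes over 72 s, if anything falls off the work surface, if the arm or the gripper's body presses on something with over 40 N, if the wrist force passes 120 N, or if a joint passes its speed limit or range.

### The arm

A 7-joint arm with a two-finger parallel gripper is mounted at the origin on a cart in front of the work surface, level with it; the furniture and walls round the work are solid. World frame = base frame: x ahead of the robot, y to its left, z up, the work surface at z = 0. Lengths are in m, angles in rad, forces in N, time in s.
With the tool pointing down it reaches from about 0.35 to 0.9 m from the base axis. Payload 8.1 kg.
Tool frame: the origin (TCP) lies at the very end of the fingers, on their centre line; the grasp point (between the pads) lies 19 mm behind it; z points along the fingers, y is the line along which they close (so a half turn about z gives the same grasp; the last joint's range is limited). The gripper opens to 92 mm and grips with 3 to 60 N. Pads are 19 mm wide; open, the fingers measure 130 mm over their backs; the gripper's body (75 mm by 190 mm) begins 47 mm behind the grasp point.
Start: joints at [-1.446, 0.434, 0.025, 1.573, -0.012, 1.134, -0.075], TCP at [0.141, 0.609, 0.227] pointing down, gripper open.
Joint ranges: [-2.62, 2.62], [-0.44, 2.09], [-1.27, 1.32], [0.08, 2.57], [-1.32, 4.46], [0.12, 2], [-2.74, 2.74]. Speed limits (rad/s): [2.22, 2.22, 3.01, 3.01, 3.14, 3.14, 3.14].

### API

Orientations are given as a rotation vector (axis times angle).
In Python, from cell import arm gives the robot as it stands.
- The arm moves only by the shell command python3 -m pendant 'ROWS' [FORCE]. ROWS is a JSON object of lists of equal length, an entry for each row: "slide": the shift along the tool's x, y, z in units of 0.3 m (1.0 is 0.3 m), a list of three; "dr": the turn, a rotation vector about the tool's x, y, z in units of 0.12 rad (1.0 is 0.12 rad), a list of three; "claw": the opening, from 0 (shut) to 1 (fully open). In form: {"slide": [[tx, ty, tz], ...], "dr": [[ax, ay, az], ...], "claw": [claw, ...]}. A call has 1 to 10 rows; each row shifts and turns the commanded pose from where the row before left it, along the tool's axes as they then stand; what a row does not reach is not made up. A row lasts 1/10 s, in which the tool goes at most 50 mm and 8.59 degrees, less where a joint would pass 70% of its speed; a pose out of reach is approached as far as the arm can. A call with a number of a shift or a turn outside -1 to 1 is refused whole. A call with a gripper value outside its range is refused whole. The fingers move at their own pace and stop on an object; FORCE is the grip in N (left out, the last holds). Time passes only in rows, so rows that do not move let the fingers close. It gives the time, the measured TCP pose, the force, the opening and the grip force at its end, in the units of the state.
- arm.observe(): the state, without advancing time (a new reading comes with each control period).
- arm.get_image(name): name is "scene" or "side" or "wrist"; returns the picture (480x640x3 uint8, red, green, blue); there is no depth.
- arm.calibration(name): a dict with "K" (3x3 intrinsics, pixels), "xyz" and "orientation" of the camera in the world. Camera axes: x right, y up, looking along -z (the intrinsics and any distortion apply to the point x, -y, -z); pixel columns grow to the right and rows downward; lengths in m; the calibration is good to about 2 mm. A picture is of the moment at which its call begins: read the wrist's pose just before it. calibration takes no time and is no camera call; for the wrist camera it gives the pose at the moment of the call.
- arm.sign_off(): hands the job in; it is judged then, once.
The state is a dict: "clock": time; "joints": joint angles; "dq": joint speeds; "joint_efforts": joint torques, N m; "position": TCP position; "ee_rot": TCP orientation; "force": force on the tool from outside, world axes, zero at the start; "ft_torque": the same for the moment, N m; "width": opening from 0.0 (shut) to 1.0 (fully open); "gripper_force": force on a finger pad.
Only numpy, scipy, OpenCV 4.12 (cv2) and the standard library are available. Lean on these libraries where they do the work, as an engineer would, in place of code of your own. Each camera call takes 0.05 s, during which the arm holds its last target. There are 200 camera calls.

## Working session

There is one attempt and no reset: what is moved stays moved. The work goes in short steps, Python scripts to look and compute and a shell command to move; the robot and the scene stay as the last step left them, time stands still between calls to the robot, and variables do not carry over. Pictures are saved under pics/ and viewed, at most 10 in all, crops included, and the job is handed in when it is done.

```bash
ls; mkdir -p pics; python3 - <<'E'
from cell import arm
import cv2, numpy as np
s=arm.observe(); print(s)
for n in ("scene","side"):
    cv2.imwrite(f"pics/{n}0.png",arm.get_image(n)[:,:,::-1]); c=arm.calibration(n); print(n,c)
print(arm.calibration("wrist"))
E
```

```text
pics
{'clock': 0.0, 'joints': array([-1.44559106,  0.43524026,  0.02501047,  1.57411864, -0.01158905,
        1.13396883, -0.07509168]), 'dq': array([ 6.47938977e-04, -2.04297648e-03, -1.26636874e-03,  5.65780303e-06,
        1.79952579e-03,  3.69315584e-06, -2.04483128e-03]), 'joint_efforts': array([ 1.39032003e-03, -6.67848086e+01,  9.86157395e-01, -3.14446735e+01,
       -6.02339557e-02,  4.30500624e-02,  1.87824385e-04]), 'position': array([0.1411153 , 0.60833405, 0.22592634]), 'ee_rot': array([-3.57203274e-01, -3.12120774e+00,  2.49792511e-03]), 'force': array([0.20702037, 1.31894347, 0.23414726]), 'ft_torque': array([0.00753246, 0.004109  , 0.00903706]), 'gripper_force': 0.0, 'width': 0.9986254661333533}
scene {'K': array([[617.26484136,   0.        , 315.94758694],
       [  0.        , 617.26484136, 238.12088204],
       [  0.        ,   0.        ,   1.        ]]), 'xyz': array([ 0.03375764, -0.94324963,  0.88550459]), 'orientation': array([ 0.90721229, -0.27355476, -0.55518841])}
side {'K': array([[481.09375315,   0.        , 313.106893  ],
       [  0.        , 481.09375315, 233.33159507],
       [  0.        ,   0.        ,   1.        ]]), 'xyz': array([ 1.10950864, -0.7559957 ,  0.86933218]), 'orientation': array([0.81965557, 0.25455397, 0.56703155])}
{'K': array([[382.32489906,   0.        , 314.60545179],
       [  0.        , 382.32489906, 245.45230067],
       [  0.        ,   0.        ,   1.        ]]), 'xyz': array([0.06363766, 0.62699582, 0.38408153]), 'orientation': array([-0.25241166, -0.1991585 ,  1.33430043])}
```

View pics/scene0.png

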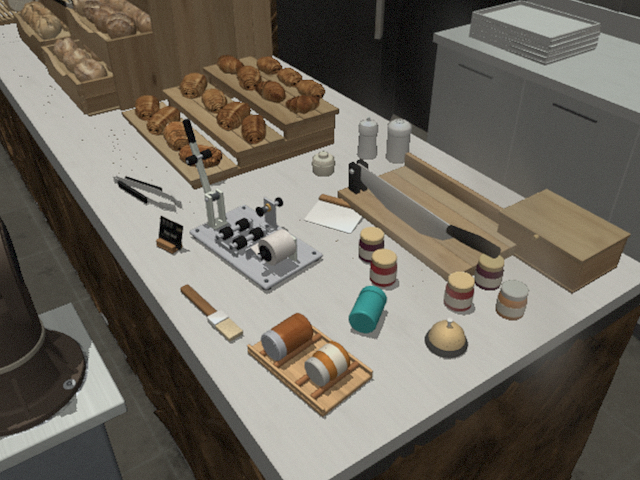

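View pics/side0.png

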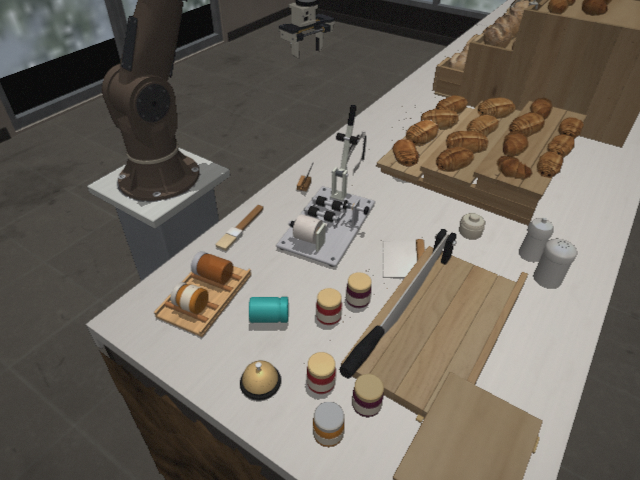

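The jar candidates are:
- Amber jar with no label: scene (288,338), side (212,267).
- Labelled jar in the tray: scene (327,365).
- Turquoise look-alike: scene (368,308).

The amber one in the tray's left place fits the description: unlabelled, with a steel lid facing the robot. I'll confirm it in an enlarged crop and get the machine's pixels at the same time.

```bash
python3 - <<'E'
import cv2, numpy as np
a=cv2.imread("pics/scene0.png"); b=cv2.imread("pics/side0.png")
def crop(im,x,y,w,h,f,n):
    c=cv2.resize(im[y:y+h,x:x+w],None,fx=f,fy=f,interpolation=cv2.INTER_CUBIC)
    for i in range(0,w,20): cv2.putText(c,str(x+i),(i*f,8),0,.3,(0,0,255)); cv2.line(c,(i*f,8),(i*f,14),(0,0,255))
    for i in range(20,h,20): cv2.putText(c,str(y+i),(0,i*f+3),0,.3,(0,0,255)); 
    return c
A=crop(a,180,190,150,100,5,0); cv2.imwrite("pics/mach.png",A)
T=crop(a,240,305,140,110,4,0); S=crop(b,150,240,60*1+50,100,4,0)
cv2.imwrite("pics/tray.png",T)
B=crop(b,150,180,240,160,3,0); cv2.imwrite("pics/side_c.png",B)
E
```

```text
(no output)
```

View pics/mach.png

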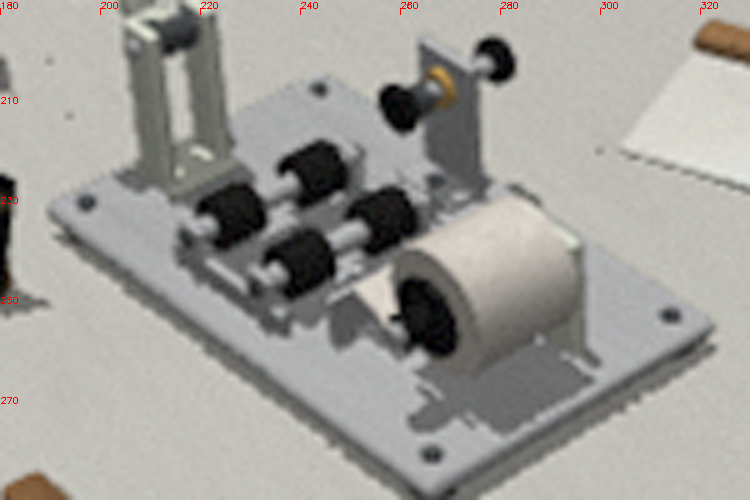

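View pics/tray.png

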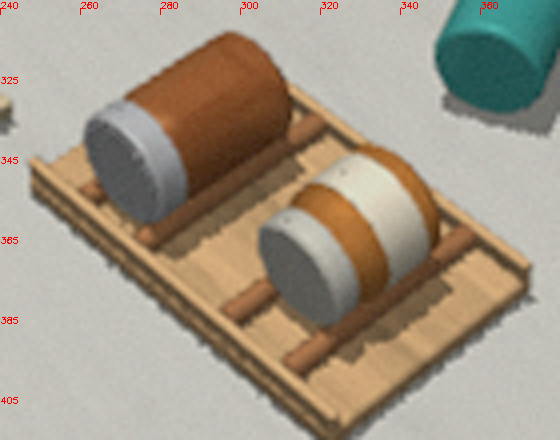

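View pics/side_c.png

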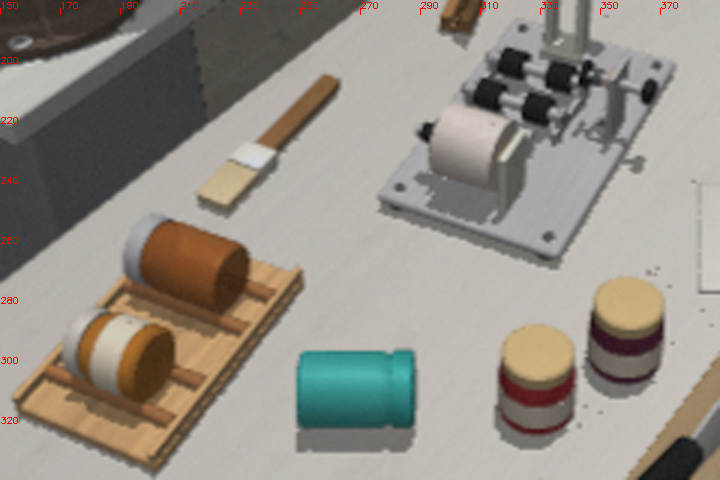

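Confirmed: the plain jar is the amber one, with its lid face at about scene (271,346), in the tray's +y place. Next I'll fit the poses of the tray, jar and machine from pixels in both views.

```bash
cat > h.py <<'E'
import numpy as np
from cell import arm
from scipy.spatial.transform import Rotation as R
from scipy.optimize import least_squares
def proj(n,P,c=None):
    c=c or arm.calibration(n); p=R.from_rotvec(c["orientation"]).inv().apply(np.atleast_2d(P)-c["xyz"])
    p=p*[1,-1,-1]; q=(np.array(c["K"])@p.T).T; return q[:,:2]/q[:,2:]
def fit(obs,x0,extra=0):
    # obs: (cam, local xyz, pix)
    def f(v):
        r=[]
        for n,l,px in obs:
            l=l(v) if callable(l) else l
            w=R.from_euler('z',v[2]).apply(l)+[v[0],v[1],0]
            r.append(proj(n,w)[0]-px)
        return np.ravel(r)
    s=least_squares(f,x0,loss='soft_l1'); return s.x,f(s.x).reshape(-1,2)
E
python3 - <<'E'
from h import *
np.set_printoptions(precision=4,suppress=True)
m=lambda x,y,z=16:np.array([x,y,z])/1e3
pad=lambda v:np.array([v[3],0,.072])
o=[("scene",m(-67,124),(190,232)),("scene",m(-67,-168),(266,287.6)),("scene",m(105,-168),(322.6,255)),("scene",m(105,124),(245,205)),
("side",m(-67,-168),(276.7,246.7)),("side",m(105,-168),(336,265)),("side",m(105,124),(375,201.7)),
("scene",pad,(259,211.6))]
x,r=fit(o,[.5,.2,0,.05]);print("machine",x,"\n",r)
t=lambda x,y,z=23:np.array([x,y,z])/1e3
jl=lambda v:np.array([v[3],v[4],.046])
o=[("scene",t(-65,105),(248.2,345)),("scene",t(-65,-105),(324.5,411)),("scene",t(65,-105),(372.5,372)),
("side",t(65,105),(250,270)),("side",t(65,-105),(202.3,334)),("side",t(-65,-105),(155,312.7)),
("scene",jl,(270.8,345.7))]
x,r=fit(o,[.5,-.2,0,-.04,.05]);print("tray",x,"\n",r)
print("lid",R.from_euler('z',x[2]).apply([x[3],x[4],.046])+[x[0],x[1],0])
E
```

```text
machine [0.5435 0.1208 0.1657 0.0537] 
 [[-0.6776 -1.5591]
 [ 1.2927  0.0731]
 [ 2.1824 -1.7117]
 [ 0.3115 -1.8154]
 [-2.2421 -2.1859]
 [-0.8222 -0.5507]
 [-0.3205 -2.001 ]
 [ 0.312   0.7295]]
tray [ 0.4678 -0.2793  0.1568 -0.0486  0.0565] 
 [[ 0.2605 -0.0335]
 [ 0.2925 -0.5428]
 [ 3.7606 -1.7405]
 [ 0.0862 -0.8766]
 [-2.9961 -1.6609]
 [-3.6018 -0.8716]
 [ 0.     -0.    ]]
lid [ 0.411 -0.231  0.046]
```

```bash
cat >> h.py <<'E'
def goto(pts,yaw=None):
    """print turn about tool z (units) to bring tool y to world yaw+90, then slides (units) per leg, tool pointing down"""
    s=arm.observe(); Rm=R.from_rotvec(s["ee_rot"]).as_matrix(); p=s["position"]
    if yaw is not None:
        T=np.array([[-np.cos(yaw),-np.sin(yaw),0],[-np.sin(yaw),np.cos(yaw),0],[0,0,-1.]]).T
        d=R.from_matrix(Rm.T@T).as_rotvec(); print("dr total",np.round(d/.12,3)); Rm=T
        Rm=np.array([[-np.cos(yaw),-np.sin(yaw),0],[-np.sin(yaw),np.cos(yaw),0],[0,0,-1.]]).T
    for q in pts:
        d=Rm.T@(np.array(q)-p); print(q,"slide total",np.round(d/.3,4),"rows>=",int(np.ceil(np.linalg.norm(d)/.05))); p=np.array(q)
E
python3 -c "
from h import *
goto([(.3,.33,.26),(.37,0,.26),(.38,-.23,.30)],.16)
c=arm.calibration('wrist'); s=arm.observe()
M=R.from_rotvec(s['ee_rot']).inv(); print(M.apply(c['xyz']-s['position']), M.apply(R.from_rotvec(c['orientation']).apply([0,0,-1])))"
```

```text
dr total [-1.200e-02 -1.000e-03 -3.232e+00]
(0.3, 0.33, 0.26) slide total [-0.3751 -1.0005 -0.1133] rows>= 7
(0.37, 0, 0.26) slide total [-0.0551 -1.1231  0.    ] rows>= 7
(0.38, -0.23, 0.3) slide total [ 0.0892 -0.7622 -0.1333] rows>= 5
[ 0.07963274  0.00040019 -0.1580734 ] [-2.93467630e-01  6.22551979e-04  9.55968808e-01]
```

```bash
python3 -m pendant '{"slide":[[0,0,-0.028],[0,0,-0.028],[0,0,-0.028],[0,0,-0.028]],"dr":[[0,0,-0.808],[0,0,-0.808],[0,0,-0.808],[0,0,-0.808]],"claw":[1,1,1,1]}'
python3 -m pendant '{"slide":[[-0.047,-0.125,0],[-0.047,-0.125,0],[-0.047,-0.125,0],[-0.047,-0.125,0],[-0.047,-0.125,0],[-0.047,-0.125,0],[-0.047,-0.125,0],[-0.047,-0.125,0]],"dr":[[0,0,0],[0,0,0],[0,0,0],[0,0,0],[0,0,0],[0,0,0],[0,0,0],[0,0,0]],"claw":[1,1,1,1,1,1,1,1]}'
python3 -m pendant '{"slide":[[-0.007,-0.14,0],[-0.007,-0.14,0],[-0.007,-0.14,0],[-0.007,-0.14,0],[-0.007,-0.14,0],[-0.007,-0.14,0],[-0.007,-0.14,0],[-0.007,-0.14,0],[0,0,0],[0,0,0]],"dr":[[0,0,0],[0,0,0],[0,0,0],[0,0,0],[0,0,0],[0,0,0],[0,0,0],[0,0,0],[0,0,0],[0,0,0]],"claw":[1,1,1,1,1,1,1,1,1,1]}'
python3 -c "
from h import *
goto([(.38,.04,.30),(.38,-.23,.30)],.16); print(arm.observe()['joints'])"
```

```text
clock: 0.5
position: [0.1411, 0.6085, 0.2602]
ee_rot: [0.257, -3.131, 0.002]
force: [-0.5, 0.4, 0.8]
width: 0.998
gripper_force: 0.0
clock: 1.3
position: [0.3008, 0.3289, 0.2602]
ee_rot: [0.251, -3.131, 0.0]
force: [0.9, -0.0, -0.1]
width: 0.996
gripper_force: 0.0
clock: 2.3
position: [0.3702, 0.0011, 0.2602]
ee_rot: [0.247, -3.132, -0.001]
force: [-0.3, 0.2, -0.4]
width: 0.997
gripper_force: 0.0
dr total [ 0.003 -0.002 -0.02 ]
(0.38, 0.04, 0.3) slide total [-0.0528  0.123  -0.1326] rows>= 2
(0.38, -0.23, 0.3) slide total [ 0.1434 -0.8885  0.    ] rows>= 6
[-0.60876603 -0.05830086  0.44736502  2.10409541  0.0280448   1.09045279
  1.55333999]
```

```bash
cat > snap.py <<'E'
import sys,pickle,cv2
from h import *
n,cam=sys.argv[1:3]; c=arm.calibration(cam); im=arm.get_image(cam)
cv2.imwrite(f"pics/{n}.png",im[:,:,::-1]); pickle.dump(c,open(f"pics/{n}.pkl","wb"))
E
python3 snap.py w1 wrist
python3 -m pendant '{"slide":[[0.015,-0.127,-0.03],[0.015,-0.127,-0.03],[0.015,-0.127,-0.03],[0.015,-0.127,-0.03],[0.015,-0.127,0],[0.015,-0.127,0],[0,0,0],[0,0,0]],"dr":[[0,0,0],[0,0,0],[0,0,0],[0,0,0],[0,0,0],[0,0,0],[0,0,0],[0,0,0]],"claw":[1,1,1,1,1,1,1,1]}'
python3 snap.py w2 wrist
python3 - <<'E'
import cv2,numpy as np
a=cv2.imread("pics/w1.png");b=cv2.imread("pics/w2.png")
out=cv2.resize(np.vstack([a[:240*1+120],b[:360]]),None,fx=.83,fy=.83); cv2.imwrite("pics/w12.png",out); print(out.shape)
E
```

```text
clock: 3.15
position: [0.3805, -0.2276, 0.296]
ee_rot: [0.251, -3.13, -0.0]
force: [0.4, 0.5, 0.2]
width: 1.002
gripper_force: 0.0
(598, 531, 3)
```

View pics/w12.png

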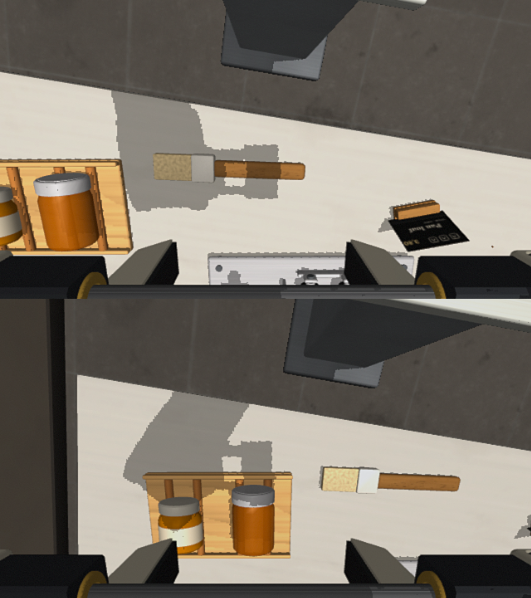

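```bash
python3 - <<'E'
from h import *
import cv2,pickle
np.set_printoptions(precision=4,suppress=True)
im=cv2.imread("pics/w2.png"); c=pickle.load(open("pics/w2.pkl","rb"))
hsv=cv2.cvtColor(im,cv2.COLOR_BGR2HSV); H,S,V=cv2.split(hsv)
amb=((H<14)&(S>180)&(V>60)).astype(np.uint8); amb[:,:255]=0; amb[:200]=0; amb[330:]=0; amb[:,360:]=0
n,l,st,ce=cv2.connectedComponentsWithStats(amb); print(st[1:][st[1:,4]>80])
for r in range(222,318,4):
    x=np.flatnonzero(amb[r]); print(r,(x.min(),x.max(),len(x)) if len(x) else None, im[r,304], end=" | ")
# full-ray utility
Rm=R.from_rotvec(c["orientation"])
def ray(px,z):
    k=c["K"]; d=Rm.apply([(px[0]-k[0][2])/k[0][0],-(px[1]-k[1][2])/k[1][1],-1]); return c["xyz"]+d*(z-c["xyz"][2])/d[2]
wood=((S>60)&(H<25)&(V>80)).astype(np.uint8); wood[330:]=0; wood[:190]=0; wood[:,365:]=0; wood[:,:150]=0
wood=cv2.morphologyEx(wood,cv2.MORPH_OPEN,np.ones((3,3)))
n,l,st,ce=cv2.connectedComponentsWithStats(wood); i=1+st[1:,4].argmax()
cn=max(cv2.findContours((l==i).astype(np.uint8),0,2)[0],key=len); q=cv2.approxPolyDP(cv2.convexHull(cn),6,True)[:,0]
print("\n",q); 
for p in q: print(p,ray(p,.023),ray(p,0))
E
python3 - <<'E'
import cv2
im=cv2.imread("pics/w2.png")[195:335,160:370]
cv2.imwrite("pics/w2c.png",cv2.resize(im,None,fx=3.8,fy=3.8,interpolation=2))
E
```

```text
[]
222 (np.int64(292), np.int64(292), 1) [ 65 109 145] | 226 None [72 73 73] | 230 None [70 72 72] | 234 None [73 74 74] | 238 None [135 135 136] | 242 None [125 125 127] | 246 None [122 124 124] | 250 (np.int64(287), np.int64(321), 2) [209 208 210] | 254 None [ 48 122 200] | 258 None [ 27 101 177] | 262 None [ 10  90 171] | 266 None [ 16  92 171] | 270 (np.int64(281), np.int64(281), 1) [ 13  90 168] | 274 None [ 10  89 168] | 278 None [ 18  93 172] | 282 None [ 11  90 169] | 286 None [  8  91 169] | 290 None [ 12  94 176] | 294 None [ 15  96 177] | 298 None [ 18  95 176] | 302 None [ 14  93 174] | 306 None [  3  82 159] | 310 None [ 75 133 173] | 314 None [195 205 210] | 
 [[352 213]
 [349 312]
 [214 312]
 [184 294]
 [172 216]
 [178 209]]
[352 213] [ 0.3868 -0.1824  0.023 ] [ 0.3913 -0.1793  0.    ]
[349 312] [ 0.5108 -0.1623  0.023 ] [ 0.522  -0.1581  0.    ]
[214 312] [ 0.5379 -0.3282  0.023 ] [ 0.5505 -0.3329  0.    ]
[184 294] [ 0.5195 -0.3666  0.023 ] [ 0.5311 -0.3734  0.    ]
[172 216] [ 0.4237 -0.3864  0.023 ] [ 0.4302 -0.3942  0.    ]
[178 209] [ 0.4143 -0.38    0.023 ] [ 0.4203 -0.3875  0.    ]
```

View pics/w2c.png

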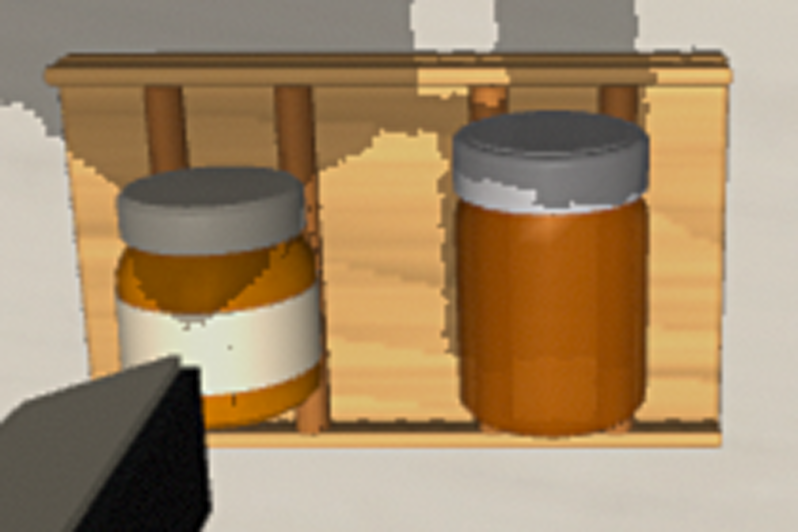

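```bash
python3 - <<'E'
from h import *
import pickle
np.set_printoptions(precision=4,suppress=True)
c=pickle.load(open("pics/w2.pkl","rb")); Rm=R.from_rotvec(c["orientation"]); print(c["xyz"])
def ray(u,v,z):
    px=(160+u/3.8,195+v/3.8); k=c["K"]; d=Rm.apply([(px[0]-k[0][2])/k[0][0],-(px[1]-k[1][2])/k[1][1],-1]); return c["xyz"]+d*(z-c["xyz"][2])/d[2]
Y=lambda a,b:np.arctan2(*(b-a)[[1,0]])
print("tray FL,FR,BR",ray(45,68,.023),ray(732,68,.023),ray(720,440,.023))
print("yaws",Y(ray(732,68,.023),ray(720,440,.023)),Y(ray(45,68,.023),ray(732,68,.023))-np.pi/2)
print("lid bottom,top",ray(550,110,.017),ray(550,157,.075),"base top",ray(553,436,.075))
a,b=ray(551,165,.046),ray(553,400,.046); print("axis",a,b,Y(a,b))
E
```

```text
[ 0.3021 -0.2398  0.4541]
tray FL,FR,BR [ 0.42   -0.3867  0.023 ] [ 0.3866 -0.1817  0.023 ] [ 0.5091 -0.162   0.023 ]
yaws 0.15927580453193457 0.16182651545310067
lid bottom,top [ 0.4098 -0.2339  0.017 ] [ 0.4085 -0.2327  0.075 ] base top [ 0.4906 -0.219   0.075 ]
axis [ 0.4189 -0.2315  0.046 ] [ 0.493  -0.2193  0.046 ] 0.16267767402571337
```

```bash
python3 -c "
from h import *
goto([(.450,-.226,.296),(.450,-.226,.036)],.161)"
```

```text
dr total [ 0.006 -0.008  0.006]
(0.45, -0.226, 0.296) slide total [-0.2291 -0.0344 -0.0003] rows>= 2
(0.45, -0.226, 0.036) slide total [0.     0.     0.8667] rows>= 6
```

```bash
python3 -m pendant '{"slide":[[-0.08,-0.012,0],[-0.08,-0.012,0],[-0.069,-0.0104,0],[0,0,0.14],[0,0,0.14],[0,0,0.14],[0,0,0.14],[0,0,0.1],[0,0,0],[0,0,0]],"dr":[[0,0,0],[0,0,0],[0,0,0],[0,0,0],[0,0,0],[0,0,0],[0,0,0],[0,0,0],[0,0,0],[0,0,0]],"claw":[0.85,0.85,0.85,0.85,0.85,0.85,0.85,0.85,0.85,0.85]}' 15
python3 -c "
from h import *
s=arm.observe();print(s['width'],s['joints'])
goto([(.450,-.226,.036)],.161)"; python3 snap.py w3 wrist
```

```text
clock: 4.2
position: [0.4499, -0.2263, 0.0987]
ee_rot: [0.253, -3.131, -0.002]
force: [-0.1, -0.5, 0.0]
width: 0.851
gripper_force: 0.0
0.8505017322373358 [-0.14014537  0.45728688  0.67803584  2.05176443 -0.41059441  0.76836252
  2.52164794]
dr total [ 0.009 -0.006  0.004]
(0.45, -0.226, 0.036) slide total [-0.0005  0.0011  0.209 ] rows>= 2
```

View pics/w3.png

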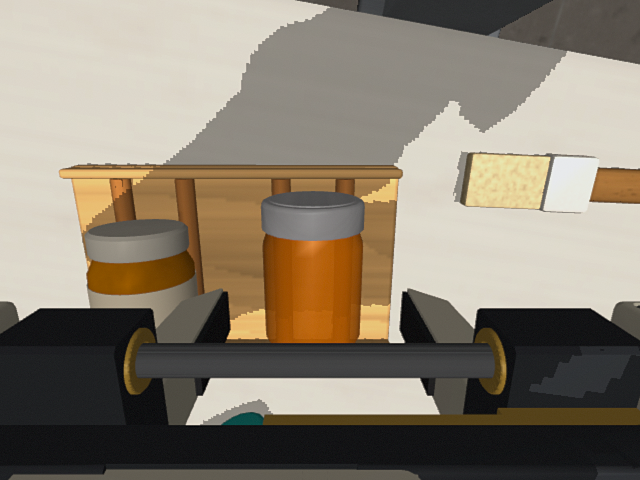

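The jar is centred between the fingers: jar about column 313, fingers at 228 and 402. I'll descend, grip and lift.

```bash
python3 -m pendant '{"slide":[[0,0,0.08],[0,0,0.08],[0,0,0.049],[0,0,0],[0,0,0],[0,0,0],[0,0,0],[0,0,0],[0,0,0]],"dr":[[0,0,0],[0,0,0],[0,0,0],[0,0,0],[0,0,0],[0,0,0],[0,0,0],[0,0,0],[0,0,0]],"claw":[0.85,0.85,0.85,0.85,0.5,0.5,0.5,0.5,0.5]}' 15
python3 -m pendant '{"slide":[[0,0,-0.03],[0,0,-0.1],[0,0,-0.15],[0,0,-0.15],[0,0,-0.15],[0,0,-0.15],[0,0,-0.15],[0,0,0]],"dr":[[0,0,0],[0,0,0],[0,0,0],[0,0,0],[0,0,0],[0,0,0],[0,0,0],[0,0,0]],"claw":[0.5,0.5,0.5,0.5,0.5,0.5,0.5,0.5]}'
python3 -c "
from h import *
goto([(.47,-.04,.30)],.165)"
```

```text
clock: 5.15
position: [0.4505, -0.2276, 0.0367]
ee_rot: [-0.251, 3.13, 0.0]
force: [-1.0, 1.2, 8.5]
width: 0.63
gripper_force: 15.0
clock: 5.95
position: [0.4514, -0.2296, 0.3053]
ee_rot: [-0.249, 3.123, -0.004]
force: [0.3, -0.5, -3.4]
width: 0.629
gripper_force: 15.0
dr total [-0.029  0.068 -0.05 ]
(0.47, -0.04, 0.3) slide total [-0.1651  0.6131  0.0177] rows>= 4
```

```bash
python3 -m pendant '{"slide":[[-0.061,0.097,0],[-0.061,0.097,0],[-0.061,0.097,0],[-0.061,0.097,0],[-0.061,0.097,0],[-0.061,0.097,0],[0,0,0],[0,0,0]],"dr":[[0,0,0],[0,0,0],[0,0,0],[0,0,0],[0,0,0],[0,0,0],[0,0,0],[0,0,0]],"claw":[0.5,0.5,0.5,0.5,0.5,0.5,0.5,0.5]}'
python3 snap.py w4 wrist; python3 -c "
from h import *; print(arm.observe()['joints'])"
```

```text
clock: 6.75
position: [0.5295, -0.0372, 0.2987]
ee_rot: [0.253, -3.129, 0.001]
force: [-0.9, -0.7, -4.4]
width: 0.624
gripper_force: 15.0
[-0.61127919  0.25537135  0.7462358   1.73288235 -0.18217985  1.22624946
  1.91128285]
```

View pics/w4.png

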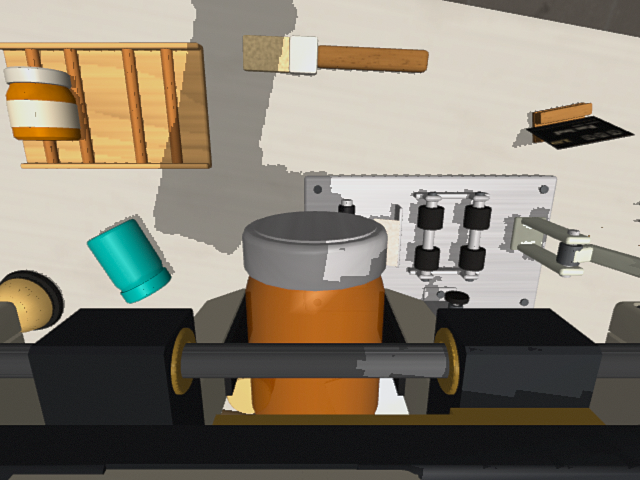

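```bash
python3 - <<'E'
import h; from h import *
import pickle,cv2
np.set_printoptions(precision=4,suppress=True)
c=pickle.load(open("pics/w4.pkl","rb")); op=h.proj; h.proj=lambda n,P:op(n,P,c) if n=="w" else op(n,P)
m=lambda x,y,z=16:np.array([x,y,z])/1e3
o=[("w",m(-67,-168),(305,177)),("w",m(-67,124),(557,178)),
("w",m(0,-26,38),(429,239)),("w",m(0,26,38),(475,239)),("w",m(-36,-26,38),(431.5,204)),("w",m(-36,26,38),(479,205)),("w",m(36,-26,38),(426.5,275)),("w",m(36,26,38),(471.5,273))]
x,r=fit(o,[.5,.12,.16]);print(x,"\n",r)
for z,v in ((.072,288),(.072,292),(.085,290),(.085,294)):
    f=lambda a:op("w",R.from_euler('z',x[2]).apply([a[0],0,z])+[x[0],x[1],0],c)[0][1]-v
    print(z,v,least_squares(f,[.05]).x)
im=cv2.imread("pics/w4.png")[165:315,400:540]; cv2.imwrite("pics/w4c.png",cv2.resize(im,None,fx=4,fy=4,interpolation=2))
E
```

```text
[0.5443 0.1242 0.1611] 
 [[-0.3638  0.1102]
 [ 3.0269 -0.3198]
 [ 0.0962  0.0286]
 [-0.2635  0.1304]
 [ 0.4894  3.8975]
 [-0.2445  3.0019]
 [-0.161  -6.304 ]
 [-0.5935 -4.2045]]
0.072 288 [0.0457]
0.072 292 [0.0504]
0.085 290 [0.0424]
0.085 294 [0.0469]
```

View pics/w4c.png

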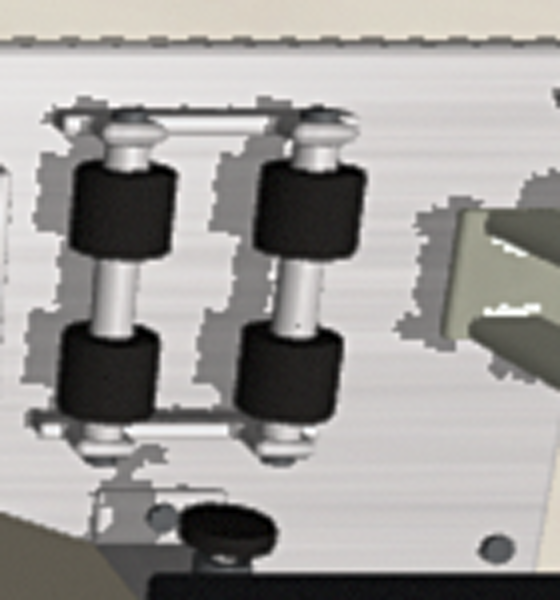

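```bash
cat >> h.py <<'E'
MO=np.array([.544,.1238,0]); MY=.161; MR=R.from_euler('z',MY).as_matrix()
def tgt(th): # tool axes as columns, top leaning to machine -y by th
    return MR@np.array([[-1,0,0],[0,np.cos(th),np.sin(th)],[0,np.sin(th),-np.cos(th)]]).T
def mgo(pts,th):
    """pts: TCP in machine frame"""
    s=arm.observe(); Rm=R.from_rotvec(s["ee_rot"]).as_matrix(); T=tgt(th); p=s["position"]
    print("now, machine",np.round(MR.T@(p-MO),4),"dr",np.round(R.from_matrix(Rm.T@T).as_rotvec()/.12,3))
    for q in pts:
        w=MO+MR@np.array(q); d=T.T@(w-p); print(q,"slide",np.round(d/.3,4),"rows>=",int(np.ceil(np.linalg.norm(d)/.05))); p=w
E
python3 - <<'E'
from h import *
th=.156; a=lambda x,z:tuple(np.array([x,0,z])+.0093*np.array([0,np.sin(th),-np.cos(th)]))
mgo([a(-.002,.30),a(-.002,.12),a(-.002,.082),a(-.002,.072)],th)
E
```

```text
now, machine [-0.0405 -0.1578  0.299 ] dr [-1.304 -0.014 -0.013]
(np.float64(-0.002), np.float64(0.0014449227112450144), np.float64(0.2908129330927369)) slide [-0.1282  0.52    0.1094] rows>= 4
(np.float64(-0.002), np.float64(0.0014449227112450144), np.float64(0.11081293309273692)) slide [ 0.     -0.0932  0.5927] rows>= 4
(np.float64(-0.002), np.float64(0.0014449227112450144), np.float64(0.07281293309273693)) slide [ 0.     -0.0197  0.1251] rows>= 1
(np.float64(-0.002), np.float64(0.0014449227112450144), np.float64(0.06281293309273692)) slide [ 0.     -0.0052  0.0329] rows>= 1
```

```bash
python3 -m pendant '{"slide":[[0,0,0],[0,0,0],[-0.022,0.087,0.018],[-0.022,0.087,0.018],[-0.022,0.087,0.018],[-0.022,0.087,0.018],[-0.02,0.086,0.0187],[-0.02,0.086,0.0187],[0,0,0],[0,0,0]],"dr":[[-0.65,0,0],[-0.65,0,0],[0,0,0],[0,0,0],[0,0,0],[0,0,0],[0,0,0],[0,0,0],[0,0,0],[0,0,0]],"claw":[0.5,0.5,0.5,0.5,0.5,0.5,0.5,0.5,0.5,0.5]}'
python3 -m pendant '{"slide":[[0,-0.0155,0.0988],[0,-0.0155,0.0988],[0,-0.0155,0.0988],[0,-0.0155,0.0988],[0,-0.0155,0.0988],[0,-0.0155,0.0988],[0,0,0],[0,0,0],[0,0,0]],"dr":[[0,0,0],[0,0,0],[0,0,0],[0,0,0],[0,0,0],[0,0,0],[0,0,0],[0,0,0],[0,0,0]],"claw":[0.5,0.5,0.5,0.5,0.5,0.5,0.5,0.5,0.5]}'
python3 snap.py w5 wrist
python3 - <<'E'
from h import *
th=.156; a=lambda x,z:tuple(np.array([x,0,z])+.0093*np.array([0,np.sin(th),-np.cos(th)]))
mgo([a(-.002,.082),a(-.002,.072)],th); s=arm.observe(); print(s['force'],s['joints'])
E
```

```text
clock: 7.8
position: [0.5424, 0.1244, 0.2912]
ee_rot: [0.248, -3.109, -0.242]
force: [0.8, -1.4, -3.2]
width: 0.633
gripper_force: 15.0
clock: 8.7
position: [0.544, 0.1248, 0.1132]
ee_rot: [0.248, -3.113, -0.244]
force: [1.0, -0.1, -2.8]
width: 0.625
gripper_force: 15.0
now, machine [0.0003 0.0013 0.1133] dr [ 0.001  0.027 -0.012]
(np.float64(-0.002), np.float64(0.0014449227112450144), np.float64(0.07281293309273693)) slide [ 0.0077 -0.0205  0.1333] rows>= 1
(np.float64(-0.002), np.float64(0.0014449227112450144), np.float64(0.06281293309273692)) slide [ 0.     -0.0052  0.0329] rows>= 1
[-0.17588435 -0.45140909 -3.72910322] [-0.6209224   0.49492961  0.56323334  1.91190276 -0.54522502  0.88373789
  1.98514919]
```

```bash
python3 -m pendant '{"slide":[[0.004,-0.007,0.045],[0.004,-0.007,0.045],[0,-0.007,0.043],[0,0,0],[0,0,0]],"dr":[[0,0,0],[0,0,0],[0,0,0],[0,0,0],[0,0,0]],"claw":[0.5,0.5,0.5,0.5,0.5]}'
python3 -m pendant '{"slide":[[0,-0.0016,0.01],[0,-0.0016,0.01],[0,0,0],[0,0,0]],"dr":[[0,0,0],[0,0,0],[0,0,0],[0,0,0]],"claw":[0.5,0.5,0.5,0.5]}'
python3 -c "
from h import *
mgo([],.156)"
```

```text
clock: 9.25
position: [0.5401, 0.125, 0.0704]
ee_rot: [0.249, -3.109, -0.242]
force: [0.6, -0.9, -3.3]
width: 0.623
gripper_force: 15.0
clock: 9.65
position: [0.5404, 0.1252, 0.065]
ee_rot: [0.249, -3.11, -0.243]
force: [0.6, 0.3, -3.1]
width: 0.625
gripper_force: 15.0
now, machine [-0.0033  0.002   0.065 ] dr [ 0.001  0.002 -0.008]
```

```bash
for i in 1 ; do python3 -m pendant '{"slide":[[0,-0.0005,0.005],[0,0,0],[0,0,0]],"dr":[[0,0,0],[0,0,0],[0,0,0]],"claw":[0.5,0.5,0.5]}'; done
python3 -m pendant '{"slide":[[0,-0.0005,0.004],[0,0,0],[0,0,0]],"dr":[[0,0,0],[0,0,0],[0,0,0]],"claw":[0.5,0.5,0.5]}'
```

```text
clock: 9.95
position: [0.5407, 0.124, 0.0638]
ee_rot: [0.248, -3.111, -0.242]
force: [-0.9, -4.7, 2.7]
width: 0.627
gripper_force: 15.0
clock: 10.25
position: [0.5409, 0.1234, 0.0632]
ee_rot: [0.247, -3.111, -0.241]
force: [-3.7, -8.1, 9.8]
width: 0.626
gripper_force: 15.0
```

```bash
python3 -m pendant '{"slide":[[0,-0.003,0],[0,0,0],[0,0,0],[0,0,0],[0,0,0],[0,0,0]],"dr":[[0,0,0],[0,0,0],[0,0,0],[0,0,0],[0,0,0],[0,0,0]],"claw":[0.5,0.68,0.72,0.76,0.8,0.8]}'
python3 -c "
from h import *
mgo([],.156);print(arm.observe()['force'])"; python3 snap.py w6 wrist; python3 snap.py s6 scene
python3 - <<'E'
import cv2,numpy as np
im=cv2.imread("pics/w6.png"); 
for r in range(60,340,20): print(r,[tuple(int(v) for v in im[r,c]) for c in range(230,410,20)])
E
```

```text
clock: 10.85
position: [0.5405, 0.1246, 0.062]
ee_rot: [0.25, -3.11, -0.243]
force: [0.8, -1.1, -0.4]
width: 0.797
gripper_force: 0.0
now, machine [-0.0033  0.0014  0.062 ] dr [ 0.001  0.    -0.007]
[ 0.79449787 -1.11473784 -0.37353922]
60 [(191, 202, 208), (191, 205, 212), (191, 204, 210), (191, 203, 209), (189, 202, 209), (189, 201, 209), (191, 202, 209), (189, 201, 207), (189, 201, 209)]
80 [(190, 202, 210), (191, 203, 210), (190, 201, 208), (189, 203, 208), (189, 200, 208), (190, 201, 209), (187, 201, 208), (190, 202, 209), (190, 204, 209)]
100 [(192, 203, 209), (192, 205, 212), (191, 203, 209), (191, 203, 210), (190, 203, 209), (190, 201, 209), (185, 198, 206), (186, 197, 205), (188, 201, 208)]
120 [(190, 203, 209), (192, 203, 209), (193, 205, 212), (192, 204, 212), (189, 201, 209), (189, 202, 210), (188, 201, 208), (191, 203, 210), (190, 200, 208)]
140 [(193, 205, 211), (192, 205, 213), (192, 203, 210), (188, 201, 207), (190, 202, 209), (187, 200, 208), (190, 201, 208), (190, 202, 210), (192, 205, 211)]
160 [(165, 166, 169), (167, 166, 168), (167, 169, 171), (168, 167, 170), (1
[... 559 characters left out ...]
11, 112), (137, 136, 138), (83, 82, 83), (68, 68, 70), (84, 84, 84), (186, 188, 190), (138, 138, 141), (196, 198, 201)]
260 [(16, 19, 18), (125, 125, 127), (159, 159, 161), (180, 180, 183), (195, 196, 199), (200, 200, 204), (191, 192, 195), (106, 106, 108), (189, 190, 193)]
280 [(10, 13, 14), (73, 78, 91), (113, 113, 115), (118, 118, 120), (195, 197, 200), (117, 118, 120), (111, 110, 113), (101, 99, 101), (195, 196, 200)]
300 [(9, 4, 9), (20, 56, 101), (18, 73, 134), (23, 87, 157), (42, 109, 186), (32, 102, 179), (18, 85, 161), (17, 77, 143), (192, 194, 195)]
320 [(10, 10, 9), (13, 55, 98), (8, 62, 124), (18, 81, 152), (18, 88, 163), (4, 78, 154), (2, 75, 151), (4, 66, 132), (191, 190, 194)]
```

```bash
python3 -m pendant '{"slide":[[0.03,0,0],[0.06,0,0],[0.06,0,0],[0.06,0,0],[0.02,0.002,-0.016],[0,0,0],[0,0,0],[0,0,0],[0,0,0],[0,0,0]],"dr":[[0,0,0],[0,0,0],[0,0,0],[0,0,0],[0,0,0],[0,-0.25,0],[0,0,0],[0,0,0],[0,0,0],[0,0,0]],"claw":[0.8,0.8,0.8,0.8,0.8,0,0,0,0,0]}'
python3 snap.py w7 wrist
python3 -c "
from h import *
mgo([],.156);s=arm.observe();print(s['force'],s['width'])"
```

```text
clock: 11.95
position: [0.4728, 0.1133, 0.0669]
ee_rot: [-0.245, 3.105, 0.246]
force: [-0.4, -0.6, 0.9]
width: 0.413
gripper_force: 0.0
now, machine [-0.072   0.001   0.0669] dr [-0.002  0.25  -0.008]
[-0.15254536 -0.25533466  0.13519805] 0.3699766230692283
```

```bash
python3 -m pendant '{"slide":[[0,0,0],[0,0,0],[0,0,0],[-0.01,0,0],[-0.01,0,0],[-0.01,0,0],[-0.01,0,0],[0,0,0],[0,0,0]],"dr":[[0,0,0],[0,0,0],[0,0,0],[0,0,0],[0,0,0],[0,0,0],[0,0,0],[0,0,0],[0,0,0]],"claw":[0,0,0,0,0,0,0,0,0]}'
python3 -m pendant '{"slide":[[-0.01,0,0],[-0.01,0,0],[-0.01,0,0],[0,0,0],[0,0,0]],"dr":[[0,0,0],[0,0,0],[0,0,0],[0,0,0],[0,0,0]],"claw":[0,0,0,0,0]}'
python3 -c "
from h import *
mgo([],.156);s=arm.observe();print(MR.T@s['force'],s['width'])"
```

```text
clock: 12.9
position: [0.4843, 0.1151, 0.0673]
ee_rot: [-0.245, 3.105, 0.246]
force: [-0.6, 0.4, 0.4]
width: 0.006
gripper_force: 0.0
clock: 13.4
position: [0.4923, 0.1165, 0.0673]
ee_rot: [-0.245, 3.107, 0.247]
force: [-6.1, -1.0, 2.3]
width: 0.008
gripper_force: 2.5
now, machine [-0.0522  0.0011  0.0673] dr [ 0.003  0.236 -0.009]
[-6.15691862  0.01341763  2.27332811] 0.007558479637219812
```

```bash
M='import sys'; python3 -m pendant '{"slide":[[-0.006,0,0],[-0.006,0,0],[-0.006,0,0],[-0.006,0,0]],"dr":[[0,0,0],[0,0,0],[0,0,0],[0,0,0]],"claw":[0,0,0,0]}' | grep -E 'pos|force'
python3 -m pendant '{"slide":[[-0.006,0,0],[-0.006,0,0],[0,0,0]],"dr":[[0,0,0],[0,0,0],[0,0,0]],"claw":[0,0,0]}'| grep -E 'pos|force'
python3 -c "
from h import *
mgo([],.156)"
```

```text
position: [0.5005, 0.1177, 0.0677]
force: [-3.3, -1.2, -0.3]
gripper_force: 1.4
position: [0.5043, 0.1182, 0.0679]
force: [-0.6, -0.0, -1.0]
gripper_force: 0.8
now, machine [-0.0401  0.0009  0.0679] dr [-0.001  0.255 -0.008]
```

```bash
for k in 1; do python3 -m pendant '{"slide":[[-0.004,0,0],[-0.004,0,0],[0,0,0]],"dr":[[0,0,0],[0,0,0],[0,0,0]],"claw":[0,0,0]}'| grep -E 'pos|force'
python3 -m pendant '{"slide":[[-0.004,0,0],[0,0,0]],"dr":[[0,0,0],[0,0,0]],"claw":[0,0]}'| grep -E 'pos|force'
python3 -m pendant '{"slide":[[-0.004,0,0],[0,0,0]],"dr":[[0,0,0],[0,0,0]],"claw":[0,0]}'| grep -E 'pos|force'; done
python3 -c "
from h import *
mgo([],.156)"; python3 snap.py w8 wrist
```

```text
position: [0.5064, 0.1186, 0.068]
force: [-1.5, -0.7, -0.9]
gripper_force: 1.1
position: [0.5072, 0.1188, 0.0679]
force: [-2.7, -0.6, -1.1]
gripper_force: 1.5
position: [0.5074, 0.1189, 0.0677]
force: [-5.6, -0.2, -0.8]
gripper_force: 3.0
now, machine [-0.0369  0.001   0.0677] dr [ 0.003  0.233 -0.009]
```

```bash
python3 -m pendant '{"slide":[[-0.003,0,0],[0,0,0]],"dr":[[0,0,0],[0,0,0]],"claw":[0,0]}'| grep -E 'pos|force'
python3 -m pendant '{"slide":[[-0.003,0,0],[0,0,0]],"dr":[[0,0,0],[0,0,0]],"claw":[0,0]}'| grep -E 'pos|force'
python3 -c "
from h import *
mgo([],.156)"
```

```text
position: [0.5075, 0.119, 0.0675]
force: [-8.4, -1.4, 1.6]
gripper_force: 4.2
position: [0.5076, 0.119, 0.0675]
force: [-11.4, -1.9, 4.2]
gripper_force: 5.5
now, machine [-0.0367  0.0011  0.0675] dr [ 0.007  0.209 -0.01 ]
```

```bash
python3 -m pendant '{"slide":[[-0.0015,0,0],[0,0,0],[0,0,0],[0,0,0],[0,0,0],[0,0,0],[0,0,0],[0,0,0],[0,0,0],[0,0,0]],"dr":[[0,0,0],[0,0,0],[0,0,0],[0,0,0],[0,0,0],[0,0,0],[0,0,0],[0,0,0],[0,0,0],[0,0,0]],"claw":[0,0,0,0,0,0,0,0,0,0]}'| grep -E 'pos|force'
python3 snap.py w9 wrist; python3 snap.py s9 scene; python3 snap.py d9 side
python3 -m pendant '{"slide":[[0.005,0,0],[0.005,0,0],[0.02,0,0],[0.06,0,0],[0.1,0,0],[0.1,0,0],[0,0,0]],"dr":[[0,0,0],[0,0,0],[0,0,0],[0,0,0],[0,0,0],[0,0,0],[0,0,0]],"claw":[0,0,0,0,0,0,0]}'| grep -E 'clo|pos|force'
python3 snap.py s10 scene; python3 snap.py d10 side
python3 - <<'E'
from h import *
import cv2
mgo([],.156)
for a,b,n in (("s9","s10","scene"),("d9","d10","side")):
    A,B=[cv2.imread(f"pics/{x}.png").astype(int) for x in (a,b)]
    P=[proj(n,MO+MR@np.array([x,y,z]))[0] for x in(-.03,.06) for y in(-.03,.03) for z in (.043,.1)]
    lo=np.min(P,0).astype(int);hi=np.max(P,0).astype(int)
    print(n,lo,hi,(abs(A-B).max(2)[lo[1]:hi[1],lo[0]:hi[0]]>40).sum())
    # amber extent
    h=cv2.cvtColor(cv2.imread(f"pics/{b}.png"),cv2.COLOR_BGR2HSV); m=(h[...,0]<20)&(h[...,1]>150)&(h[...,2]>60)
    m2=np.zeros_like(m); m2[lo[1]-10:hi[1]+10,lo[0]-10:hi[0]+10]=1; ys,xs=np.nonzero(m&m2); print("amber",xs.min(),xs.max(),ys.min(),ys.max(),"mean",xs.mean(),ys.mean())
    xm=np.array([[-.027+.02+.0325,0,.072]]); print("pred mid-glass",proj(n,MO+(MR@xm.T).T))
E
```

```text
position: [0.5076, 0.119, 0.0674]
force: [-12.1, -3.1, 5.0]
gripper_force: 6.2
clock: 17.1
position: [0.4214, 0.1052, 0.0654]
force: [0.0, 0.2, 0.2]
gripper_force: 0.0
now, machine [-0.1196  0.0013  0.0661] dr [ 0.001  0.271 -0.009]
scene [221 195] [269 241] 1321
amber 235 266 201 230 mean 252.11020408163265 213.9938775510204
pred mid-glass [[249.52285273 216.4193212 ]]
side [310 181] [350 218] 194
amber 319 347 189 212 mean 332.47587719298247 199.72587719298247
pred mid-glass [[333.91976481 200.49108529]]
```

```bash
python3 -m pendant '{"slide":[[0,0,-0.05],[0,0,-0.1],[0,0,-0.1],[0,0,0]],"dr":[[0,0,0],[0.65,0.135,0],[0.65,0.135,0],[0,0,0]],"claw":[0,0,0,0]}'| grep -E 'clo|pos|force'
python3 -c "
from h import *
mgo([(-.13,.02,.25),(-.13,.225,.25),(0,.225,.25),(0,.08,.25)],0)"
```

```text
clock: 17.6
position: [0.4286, 0.0999, 0.1432]
force: [0.5, 0.2, 0.1]
gripper_force: 0.0
now, machine [-0.1177 -0.0051  0.1432] dr [-0.014  0.04   0.02 ]
(-0.13, 0.02, 0.25) slide [ 0.041   0.0835 -0.356 ] rows>= 3
(-0.13, 0.225, 0.25) slide [0.     0.6833 0.    ] rows>= 5
(0, 0.225, 0.25) slide [-0.4333  0.      0.    ] rows>= 3
(0, 0.08, 0.25) slide [ 0.     -0.4833  0.    ] rows>= 3
```

```bash
python3 -m pendant '{"slide":[[0.01,0.021,-0.09],[0.01,0.021,-0.09],[0.01,0.021,-0.09],[0.011,0.0205,-0.086],[0,0.115,0],[0,0.115,0],[0,0.115,0],[0,0.115,0],[0,0.115,0],[0,0.11,0]],"dr":[[0,0,0],[0,0,0],[0,0,0],[0,0,0],[0,0,0],[0,0,0],[0,0,0],[0,0,0],[0,0,0],[0,0,0]],"claw":[0,0,0,0,0,0,0,0,0,0]}'| grep -E 'clo|pos|force'
python3 -m pendant '{"slide":[[-0.08,0,0],[-0.1,0,0],[-0.1,0,0],[-0.1,0,0],[-0.053,0,0],[0,0,0],[0,0,0]],"dr":[[0,0,0],[0,0,0],[0,0,0],[0,0,0],[0,0,0],[0,0,0],[0,0,0]],"claw":[0,0,0,0,0,0,0]}'| grep -E 'clo|pos|force'
python3 -c "
from h import *
mgo([(0,.08,.25)],0)"
```

```text
clock: 18.6
position: [0.377, 0.3243, 0.2467]
force: [0.5, -0.2, 0.5]
gripper_force: 0.0
clock: 19.3
position: [0.5052, 0.3424, 0.2458]
force: [-1.3, -0.2, 0.7]
gripper_force: 0.0
now, machine [-0.0032  0.222   0.2458] dr [ 0.001 -0.024 -0.032]
(0, 0.08, 0.25) slide [-0.0108 -0.4734 -0.014 ] rows>= 3
```

```bash
python3 -m pendant '{"slide":[[-0.005,-0.03,-0.014],[-0.005,-0.03,0],[0,-0.03,0],[0,-0.03,0],[0,-0.03,0],[0,-0.03,0]],"dr":[[0,0,0],[0,0,0],[0,0,0],[0,0,0],[0,0,0],[0,0,0]],"claw":[0,0,0,0,0,0]}'| grep -E 'clo|pos|force'
python3 -m pendant '{"slide":[[0,-0.03,0],[0,-0.03,0],[0,-0.03,0],[0,-0.03,0],[0,-0.03,0],[0,-0.03,0]],"dr":[[0,0,0],[0,0,0],[0,0,0],[0,0,0],[0,0,0],[0,0,0]],"claw":[0,0,0,0,0,0]}'| grep -E 'clo|pos|force'
python3 -c "
from h import *
mgo([(0,.05,.25)],0)"
```

```text
clock: 19.9
position: [0.5163, 0.289, 0.2507]
force: [0.4, 1.7, 1.6]
gripper_force: 0.9
clock: 20.5
position: [0.5249, 0.2356, 0.2505]
force: [-0.5, 1.1, 1.2]
gripper_force: 0.6
now, machine [-0.001   0.1134  0.2505] dr [-0.    -0.022 -0.027]
(0, 0.05, 0.25) slide [-0.0033 -0.2113  0.0017] rows>= 2
```

```bash
python3 -m pendant '{"slide":[[0,-0.03,0],[0,-0.03,0],[0,-0.03,0],[0,-0.03,0.005],[0,-0.03,0.01],[0,-0.03,0.015],[0,-0.03,0.02],[0,-0.03,0.02]],"dr":[[0,0,0],[0,0,0],[0,0,0],[0,0,0],[0,0,0],[0,0,0],[0,0,0],[0,0,0]],"claw":[0,0,0,0,0,0,0,0]}'| grep -E 'clo|pos|force'
python3 -m pendant '{"slide":[[0,-0.03,0.025],[0,-0.03,0.03],[0,-0.02,0.025],[0,0,0]],"dr":[[0,0,0],[0,0,0],[0,0,0],[0,0,0]],"claw":[0,0,0,0]}'| grep -E 'clo|pos|force'
python3 -c "
from h import *
mgo([],0)"; python3 snap.py d11 side
```

```text
clock: 21.3
position: [0.5361, 0.1644, 0.229]
force: [-0.1, 0.4, 0.2]
gripper_force: 0.5
clock: 21.7
position: [0.5391, 0.1401, 0.2042]
force: [-1.0, 0.9, 0.8]
gripper_force: 0.0
now, machine [-0.0022  0.0169  0.2042] dr [-0.007 -0.039 -0.04 ]
```

```bash
python3 -m pendant '{"slide":[[0,0.02,-0.1],[0,0.02,-0.1],[0,0,-0.1],[0.1,0,0],[0.1,0,0],[0.1,0,0],[0.1,0,0],[0.1,0,0],[0.1,0,0],[0,0,0]],"dr":[[0,0,0],[0,0,0],[0,0,0],[0,0,0],[0,0,0],[0,0,0],[0,0,0],[0,0,0],[0,0,0],[0,0,0]],"claw":[0,0,0,0,0,0,0,0,0,0]}'| grep -E 'clo|pos|force'
W='{"slide":[[0,0,0],[0,0,0],[0,0,0],[0,0,0],[0,0,0],[0,0,0],[0,0,0],[0,0,0],[0,0,0],[0,0,0]]'; python3 snap.py d12 side; python3 snap.py s12 scene
python3 -m pendant '{"slide":[[0,0,0],[0,0,0],[0,0,0],[0,0,0],[0,0,0],[0,0,0],[0,0,0],[0,0,0],[0,0,0],[0,0,0]],"dr":[[0,0,0],[0,0,0],[0,0,0],[0,0,0],[0,0,0],[0,0,0],[0,0,0],[0,0,0],[0,0,0],[0,0,0]],"claw":[0,0,0,0,0,0,0,0,0,0]}'| grep -E 'clo|pos'
python3 snap.py d13 side; python3 snap.py s13 scene
cat > chk.py <<'E'
import sys,cv2
from h import *
A,B=sys.argv[1:]
for k,n in (("d","side"),("s","scene")):
    a,b=[cv2.imread(f"pics/{k}{i}.png").astype(int) for i in (A,B)]
    g=cv2.imread(f"pics/{k}{B}.png",0).astype(int)
    P=proj(n,MO+(MR@np.array([[0,.097,.096],[0,-.09,.05],[0,-.12,.30],[0,.15,.25]]).T).T); lo=P.min(0).astype(int)-5; hi=P.max(0).astype(int)+5
    D=(abs(a-b).max(2)>40); print(n,"changed in arm region",D[lo[1]:hi[1],lo[0]:hi[0]].sum())
    r=[]
    for q in np.arange(0,1.0,.1):   # mean darkness along the grip bar at joint q
        e=q+np.arctan2(.023,.160); t=np.linspace(.14,.185,12)
        pts=np.c_[0*t,.097-t*np.cos(e),.096+t*np.sin(e)]; p=proj(n,MO+(MR@pts.T).T).round().astype(int)
        r.append(g[p[:,1],p[:,0]].mean())
    print(" grip grey per q=0,.1..",np.round(r))
E
python3 chk.py 12 13
```

```text
clock: 22.75
position: [0.3573, 0.1249, 0.2961]
force: [-0.3, -0.0, 0.7]
gripper_force: 0.0
clock: 23.85
position: [0.3603, 0.1252, 0.296]
side changed in arm region 506
 grip grey per q=0,.1.. [ 44.  30. 144.  61. 180. 178. 178. 177. 178. 173.]
scene changed in arm region 839
 grip grey per q=0,.1.. [ 13.  33.  88. 184. 192. 191. 152.  74. 133. 132.]
```

Sinking; it is already close to 0. I'll wait 2 s more and check again.

```bash
for i in 14 15; do python3 -m pendant '{"slide":[[0,0,0],[0,0,0],[0,0,0],[0,0,0],[0,0,0],[0,0,0],[0,0,0],[0,0,0],[0,0,0],[0,0,0]],"dr":[[0,0,0],[0,0,0],[0,0,0],[0,0,0],[0,0,0],[0,0,0],[0,0,0],[0,0,0],[0,0,0],[0,0,0]],"claw":[0,0,0,0,0,0,0,0,0,0]}'| grep -E 'clo'; python3 snap.py d$i side; python3 snap.py s$i scene; done
python3 chk.py 13 14; python3 chk.py 14 15
python3 - <<'E'
from h import *
import cv2
for k,n in (("d","side"),("s","scene")):
  for i in (10,15):
    h=cv2.cvtColor(cv2.imread(f"pics/{k}{i}.png"),cv2.COLOR_BGR2HSV); m=(h[...,0]<20)&(h[...,1]>150)&(h[...,2]>60)
    P=[proj(n,MO+MR@np.array([x,y,z]))[0] for x in(-.03,.06) for y in(-.03,.03) for z in (.043,.1)]
    lo=np.min(P,0).astype(int)-10;hi=np.max(P,0).astype(int)+10; ys,xs=np.nonzero(m[lo[1]:hi[1],lo[0]:hi[0]])
    print(n,i,"amber",xs.min()+lo[0],xs.max()+lo[0],ys.min()+lo[1],ys.max()+lo[1],len(xs))
  g=cv2.imread(f"pics/{k}15.png",0)
  for q in np.arange(-.2,.3,.05):
    e=q+np.arctan2(.023,.160); t=np.linspace(.138,.187,14); pts=np.c_[0*t,.097-t*np.cos(e),.096+t*np.sin(e)]
    p=proj(n,MO+(MR@pts.T).T).round().astype(int); print(round(q,2),g[p[:,1],p[:,0]].mean().round(),end="; ")
  print()
E
```

```text
clock: 24.95
clock: 26.05
side changed in arm region 288
 grip grey per q=0,.1.. [ 32. 122.  49. 162. 180. 178. 179. 177. 177. 174.]
scene changed in arm region 380
 grip grey per q=0,.1.. [ 25.  94.  92. 192. 192. 191. 152.  75. 132. 131.]
side changed in arm region 0
 grip grey per q=0,.1.. [ 32. 121.  49. 162. 180. 180. 179. 178. 177. 173.]
scene changed in arm region 0
 grip grey per q=0,.1.. [ 26.  92.  93. 191. 192. 191. 152.  76. 132. 132.]
side 10 amber 319 347 189 212 456
side 15 amber 319 347 189 212 414
-0.2 46.0; -0.15 60.0; -0.1 36.0; -0.05 23.0; -0.0 32.0; 0.05 33.0; 0.1 129.0; 0.15 128.0; 0.2 52.0; 0.25 61.0; 
scene 10 amber 235 266 201 230 490
scene 15 amber 237 266 201 230 295
-0.2 60.0; -0.15 85.0; -0.1 63.0; -0.05 21.0; -0.0 25.0; 0.05 40.0; 0.1 90.0; 0.15 74.0; 0.2 81.0; 0.25 171.0;
```

The press arm is down (joint about 0) and still, the jar hasn't moved, and the gripper is clear. Handing in.

```bash
python3 -c "
from cell import arm
print(arm.sign_off())"
```

```text
the job is handed in; nothing more can be done
None
```

I handed the job in at about 26 s: the plain jar was pushed solid onto the end stop (about 12 N at the wrist, held about 1 s) and left on both rollers under the lowered press arm, with the gripper clear; no verdict was returned.

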